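# Open the tight jar of wall plugs, braced in the parts tray

### The job

Set the jar of wall plugs down fully into the square well of the black parts tray, which keeps it from turning, and there unscrew its tight cap anticlockwise, turning only until its lugs come free. Then lift the cap straight off, leaving the jar standing in the well, and finish while still holding the cap level and centred a couple of centimetres above the open mouth, touching only your fingers; keep the jar upright and leave the bulb, the carton and the roll of tape alone.

Things in the scene. Friction and masses are not known exactly. Their poses are not given: they have to be found in the camera images.
- plug_jar: clear plastic jar full of grey wall plugs, square body 70 x 70 mm, 76 mm high (103 mm with the cap), about 0.32 kg, standing on the worktop left of the tray. Origin: centre of its underside, z up its axis, x and y square to its flat sides. Standing loose it tends to turn along with its cap. It can be lifted and carried by the cap.
- jar_cap: grey ribbed round cap, 60 mm across, 23 mm high, about 50 g, with three inner lugs held under threads by a sprung liner: 0.3 to 0.4 N m to turn anticlockwise seen from above. Origin: centre of the skirt's lower edge, z up; closed, it lies 80 mm above the jar's underside, 4 mm above the body's flat top. x points to the arrow. Let go between turns it stays put; until free, pulling it lifts the jar.
- cap_arrow (a point): tip of the raised arrow on the cap's top, 26 mm from its axis along the cap's x. Closed, the arrow stands 0 to 11 degrees anticlockwise (from above) of the jar's x axis; the lugs are free when it stands 57 to 100 degrees anticlockwise of it, so about 75 degrees of turn is right; further on they meet stops. Once free, the cap lifts straight off (skirt 16 mm down over the rim).
- jar_rim (a point): centre of the jar's mouth at its rim, on the jar's axis, 96 mm above its underside; the round neck is 45 mm across
- parts_tray: black tray fixed to the worktop, 81 mm wide (its x), 277 mm long (its y). Origin: underside, below the centre of the square jar well at its +y end. Well: 75 x 75 mm inside, square to the tray's axes, any quarter-turn of the jar fits; floor 3 mm above the origin, walls 40 mm high with a flared lip to 46 mm. Towards -y run two low bins (30 mm walls) with screws and terminal strips.
- bulb: white reflector lamp standing on its face, 51 mm across, 58 mm high, beyond the jar; origin: centre of its underside. Leave alone.
- clip_carton: small closed carton 34 x 70 x 50 mm high, beyond the jar; origin: centre of its underside. Leave alone.
- tape_roll: black roll of insulating tape lying flat, 55 mm across, 19 mm high, left of the jar; origin: centre of its underside. Leave alone.

How it is judged:
By the outcome, as a careful person would: the job done as asked, in the order asked, and still so for the second after the job is handed in, while the arm keeps its last pose, push and grip.
It also fails if it takes over 48 s, if anything falls off the work surface, if the arm or the gripper's body presses on something with over 40 N, if the wrist force passes 120 N, or if a joint passes its speed limit or range.

### The arm

A 6-joint arm with a two-finger parallel gripper is mounted at the origin on a cart in front of the work surface, level with it; the furniture and walls round the work are solid. World frame = base frame: x ahead of the robot, y to its left, z up, the work surface at z = 0. Lengths are in mm, angles in degrees, forces in N, time in s.
With the tool pointing down it reaches from about 275 to 850 mm from the base axis. Payload 19 kg.
Tool frame: the origin (TCP) lies on the centre line of the jaws, within the pads' length; the fingertips stand 8 mm ahead of it and the grasp point (between the pads) lies 11 mm behind it (arm.tip_reach is the distance from the TCP to the fingertips, in mm); z points along the fingers, y is the line along which they close (so a half turn about z gives the same grasp; the last joint's range is limited). The gripper opens to 85 mm and grips with 20 to 120 N. Pads are 22 mm wide; open, the fingers measure 114 mm over their backs; the gripper's body (76 mm by 85 mm) begins 54 mm behind the grasp point. The pads swing forward as they close: fully open they stand 13 mm farther back than shut.
Start: joints at [62.968, 8.623, 82.357, -0, 89.026, -7.678], TCP at [190.565, 542.472, 239.267] pointing down, gripper open.
Joint ranges: [-160.23, 160.23], [-39.13, 120.54], [6.94, 153.29], [-79.49, 259.48], [9.18, 160.14], [-161.06, 161.06]. Speed limits (degrees/s): [108.29, 108.29, 127.2, 172.46, 172.46, 172.46].

### API

Orientations are given as [roll, pitch, yaw] about the fixed x, y, z axes, in that order (R = Rz(yaw) Ry(pitch) Rx(roll)).
In Python, from bench import arm, vision, close_job, finder gives the robot as it stands.
- The arm moves only by the tool carry_out, never from a script. Its argument "plan" is text: rows parted by semicolons, each of 5 numbers parted by spaces: the shift along the tool's x, y, z in m, then the turn about the tool's z in degrees, then the gripper command: -1 is shut, 1 is fully open, values between are in proportion. In form: dx dy dz twist fingers; .... A call has exactly 10 rows; each row shifts and turns the commanded pose from where the row before left it, along the tool's axes as they then stand; what a row does not reach is not made up. A row lasts 1/8 s, in which the tool goes at most 62.5 mm and 10.7 degrees, less where a joint would pass 70% of its speed; a pose out of reach is approached as far as the arm can. A call is refused whole if a number of a shift passes 0.0625 or a number of a turn 10.7, either way. A call with a gripper value outside its range is refused whole. The fingers move at their own pace and stop on an object; "grip_force" is the grip in N (left out, the last holds). Time passes only in rows, so rows that do not move let the fingers close, or fill a call up. It gives the time, the measured TCP pose, the force, the opening and the grip force at its end, in the units of the state.
- arm.state(): the state, without advancing time (a new reading comes with each control period).
- vision.camera(name): name is "scene" or "top" or "wrist"; returns a dict with "frame" (400x640x3 uint8, red, green, blue), "intrinsics" (3x3 intrinsics, pixels), "R" (3x3) and "t" (3): a world point X has camera coordinates R X + t. Camera axes: x right, y down, z forward; pixel columns grow to the right and rows downward; lengths in mm; the calibration is good to about 2 mm. A picture is of the moment at which its call begins. There is no depth.
- close_job(): hands the job in; it is judged then, once.
Trained networks look in the newest picture that a camera, given by its name, has taken for a name from the list of things; names that differ only in an ending like _2 or _b are one class to them, and where a whole thing is asked for, a point or a joint stands for the part that bears it (a point fixed in the world has none). Each returns a list of dicts, best first, with "confidence" (0 to 1); they miss things now and then, are a little off and sometimes report something else, mostly with a low value. They report only what shows in the picture. A call takes as long as a camera call.
- finder.look_for(camera, thing): "point" ([x, y, z] in mm, in world coordinates, good to about 4 mm: the middle of the surface that is visible of it).
- finder.masks_of(camera, thing): "region" (400x640 bool, what is visible of it).
- finder.spot_point(camera, thing): "point" ([x, y, z] in mm, in world coordinates, good to about 4 mm: a listed point, or the origin of a listed thing).
The state is a dict: "time_s": time; "qpos": joint angles; "dq": joint speeds; "joint_efforts": joint torques, N m; "tcp_pos": TCP position; "eef_rot": TCP orientation; "contact_force": force on the tool from outside, world axes, zero at the start; "moment": the same for the moment, N m; "gripper_width": opening from 0.0 (shut) to 1.0 (fully open); "grasp_force": force on a finger pad.
Only numpy, scipy, OpenCV 4.12 (cv2) and the standard library are available. Lean on these libraries where they do the work, as an engineer would, in place of code of your own. Each camera call takes 0.05 s, during which the arm holds its last target. There are 200 camera calls.

## Working session

There is one attempt and no reset: what is moved stays moved. The work goes in short steps, Python scripts to look and compute and a tool call to move; the robot and the scene stay as the last step left them, time stands still between calls to the robot, and variables do not carry over. Pictures are saved under pics/ and viewed, at most 10 in all, crops included, and the job is handed in when it is done.

Besides the shell and the picture viewer there is one more tool, called after "Call:" as name(argument=value, ...), one argument or row to a line, values as JSON. carry_out: Moves the arm, as the interface text tells. Its arguments: {"type":"object","properties":{"plan":{"type":"string"},"grip_force":{"type":"number"}},"required":["plan"]}

```bash
mkdir -p pics
python3 - <<'E'
from bench import arm,vision,finder
import cv2,numpy as np
s=arm.state();print(s['time_s'],s['tcp_pos'],s['eef_rot'],s['gripper_width'],s['contact_force'])
ims=[]
for c in ['scene','top','wrist']:
    d=vision.camera(c);cv2.imwrite(f'pics/{c}0.png',d['frame'][:,:,::-1]);ims.append(d['frame'])
    for t in ['plug_jar','jar_cap','cap_arrow','jar_rim','parts_tray','bulb','clip_carton','tape_roll']:
        r=finder.spot_point(c,t)
        print(c,t,[(np.round(x['point']).tolist(),round(x['confidence'],2)) for x in r[:2]])
print(arm.state()['time_s'])
E
```

```text
0.0 [190.44654341 542.29748955 238.6975305 ] [-1.79933000e+02 -9.80225840e-03  1.60648664e+02] 0.996943212978977 [-0.44449713 -0.57726245  0.31789921]
scene plug_jar [([483.0, 138.0, -0.0], 0.82)]
scene jar_cap [([481.0, 139.0, 81.0], 0.74)]
scene cap_arrow [([506.0, 133.0, 101.0], 0.65)]
scene jar_rim [([482.0, 139.0, 97.0], 0.6), ([598.0, 371.0, -0.0], 0.31)]
scene parts_tray [([460.0, -132.0, -0.0], 0.63)]
scene bulb [([628.0, 257.0, 1.0], 0.54)]
scene clip_carton [([597.0, 369.0, 2.0], 0.73)]
scene tape_roll [([464.0, 387.0, 1.0], 0.85)]
top plug_jar [([486.0, 135.0, -1.0], 0.79)]
top jar_cap [([483.0, 145.0, 81.0], 0.58)]
top cap_arrow [([512.0, 132.0, 106.0], 0.86)]
top jar_rim [([486.0, 140.0, 94.0], 0.55), ([630.0, 256.0, 3.0], 0.18)]
top parts_tray [([457.0, -138.0, -2.0], 0.87)]
top bulb [([634.0, 254.0, 2.0], 0.76)]
top clip_carton [([595.0, 369.0, 0.0], 0.89)]
top tape_roll [([463.0, 387.0, 0.0], 0.82), ([487.0, 135.0, 2.0], 0.71)]
wrist plug_jar []
wrist jar_cap []
wrist cap_arrow []
wrist jar_rim []
wrist parts_tray []
wrist bulb []
wrist clip_carton []
wrist tape_roll []
1.35
```

View pics/top0.png

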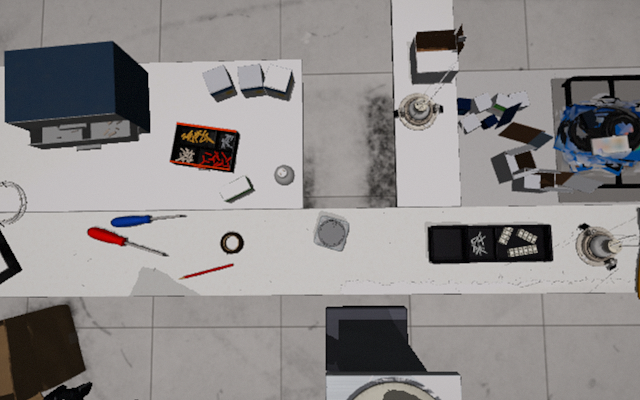

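View pics/scene0.png

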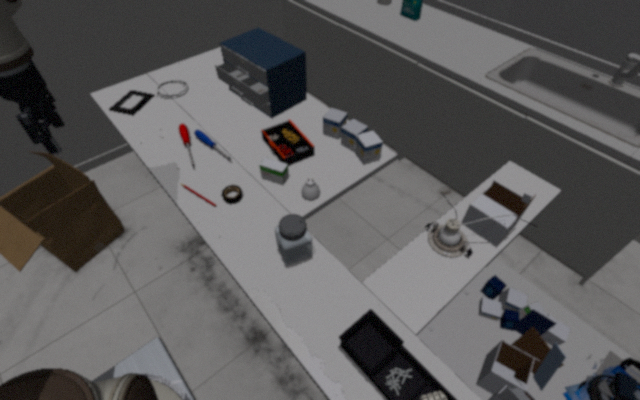

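The top view shows the jar at about (332,231), slightly turned, and the tray spanning columns 428–552 with its empty well at the left end; the scene view agrees, with the tape, bulb and carton well clear to the left and behind. Next: yaws from masks.

```bash
cat > h.py <<'E'
from bench import arm,vision,finder
import cv2,numpy as np
def back(d,uv,z):
    K,R,t=np.array(d['intrinsics']),np.array(d['R']),np.array(d['t'])
    c=-R.T@t; r=(R.T@np.linalg.inv(K)@np.c_[np.atleast_2d(uv),np.ones(len(np.atleast_2d(uv)))].T).T
    return c+r*((z-c[2])/r[:,2])[:,None]
def rect(d,mask,z):
    "min-area rectangle of a mask projected on plane z: centre, size, angle"
    cs=max(cv2.findContours(mask.astype(np.uint8),0,1)[0],key=cv2.contourArea)[:,0,:]
    return cv2.minAreaRect(back(d,cs.astype(float),z)[:,:2].astype(np.float32))
def st():
    s=arm.state();print('t',round(s['time_s'],2),'tcp',np.round(s['tcp_pos'],1),'rot',np.round(s['eef_rot'],1),'F',np.round(s['contact_force'],1),'M',np.round(s['moment'],2),'w',round(s['gripper_width'],3),'g',np.round(s['grasp_force'],1),'q',np.round(s['qpos'],1));return s
E
python3 - <<'E'
from h import *
d=vision.camera('top')
print('cam',-np.array(d['R']).T@d['t'])
for t,z in [('parts_tray',30),('plug_jar',76),('jar_cap',103)]:
    for r in finder.masks_of('top',t)[:1]: print(t,r['confidence'],rect(d,r['region'],z),r['region'].sum())
im=d['frame']
cv2.imwrite('pics/a.png',np.hstack([cv2.resize(im[200:262,300:366],None,fx=6,fy=6,interpolation=2),cv2.resize(im[210:272,420:486],None,fx=6,fy=6,interpolation=2)])[:,:,::-1])
st()
E
```

```text
cam [ 472.14449836  132.1632928  1030.47796895]
parts_tray 0.9 ((455.34527587890625, -230.04507446289062), (291.3105163574219, 91.02247619628906), 89.41925811767578) 4731
plug_jar 0.56 ((503.09954833984375, 110.3547592163086), (33.89131546020508, 14.341309547424316), 35.190006256103516) 226
jar_cap 0.92 ((483.34454345703125, 140.88641357421875), (55.05870056152344, 57.052303314208984), 89.35135650634766) 566
t 1.55 tcp [190.6 542.5 239.3] rot [-180.    -0.   160.6] F [-1.1  0.7 -0.3] M [-0.01  0.03  0.04] w 1.0 g 0.0 q [63.   8.6 82.4  0.  89.  -7.7]
```

View pics/a.png

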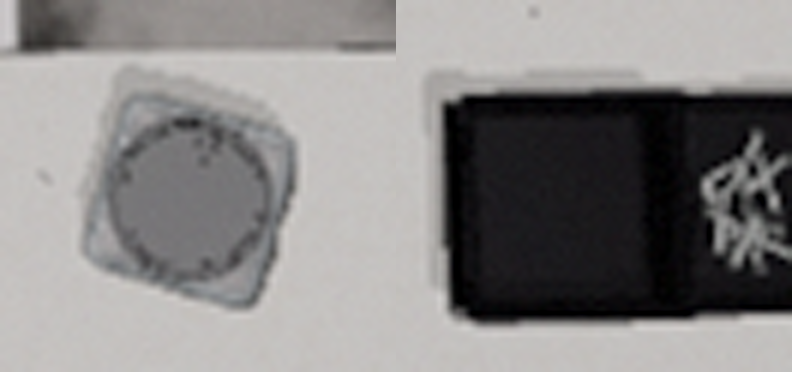

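The crop shows the jar turned about 16° clockwise (corners (125,92), (295,140), (250,308), (88,250)), with the arrow mark near (205,145); the tray is almost square to the world, well at its left end. I'll go over the jar.

Call:
carry_out(
  plan="-0.041 -0.0283 0 0 1;-0.041 -0.0283 0 0 1;-0.041 -0.0283 0 0 1;-0.041 -0.0283 0 0 1;-0.041 -0.0283 0 0 1;-0.041 -0.0283 0 0 1;-0.041 -0.0283 0 0 1;-0.041 -0.0283 0 0 1;-0.041 -0.0283 0 0 1;-0.041 -0.0283 0 0 1",
  grip_force=60,
)

```text
time_s: 2.8
tcp_pos: [484.4, 138.1, 239.5]
eef_rot: [180.0, 0.0, 160.6]
contact_force: [-0.4, 0.9, 0.5]
gripper_width: 1.0
grasp_force: 0.0
```

Call:
carry_out(
  plan="0 0 0 9.6 1;0 0 0 9.6 1;0 0 0 9.6 1;0 0 0 9.6 1;0 0 0 9.6 1;0 0 0 9.6 1;0 0 0 9.6 1;0 0 0 9.6 1;0 0 0 9.6 1;0 0 0 0 1",
)

```text
time_s: 4.05
tcp_pos: [483.6, 139.6, 239.3]
eef_rot: [180.0, 0.0, 74.3]
contact_force: [-0.4, 0.0, 0.5]
gripper_width: 0.999
grasp_force: 0.0
```

Run:
```python
from h import *
st()
d=vision.camera('wrist');cv2.imwrite('pics/w1.png',d['frame'][:,:,::-1])
for t in ['plug_jar','jar_cap','cap_arrow','parts_tray']:
    print(t,[(np.round(x['point'],1).tolist(),round(x['confidence'],2)) for x in finder.spot_point('wrist',t)[:2]])
print('tip',arm.tip_reach)
for t,z in [('plug_jar',76),('jar_cap',103)]:
    for r in finder.masks_of('wrist',t)[:1]: print(t,r['confidence'],rect(d,r['region'],z))
```

```text
t 4.05 tcp [483.6 139.6 239.3] rot [180.    0.   74.3] F [-0.4  0.   0.5] M [-0.03  0.03  0.08] w 0.999 g 0.0 q [ 7.3  0.  91.6 -0.  88.4 23. ]
plug_jar []
jar_cap [([488.1, 140.5, 82.7], 0.66)]
cap_arrow [([506.9, 133.1, 105.0], 0.76)]
parts_tray []
tip 8.0
plug_jar 0.59 ((490.9855041503906, 161.69961547851562), (37.66767883300781, 68.83048248291016), 73.42035675048828)
jar_cap 0.55 ((484.57049560546875, 141.58270263671875), (60.29910659790039, 60.86579513549805), 29.745912551879883)
```

View pics/w1.png

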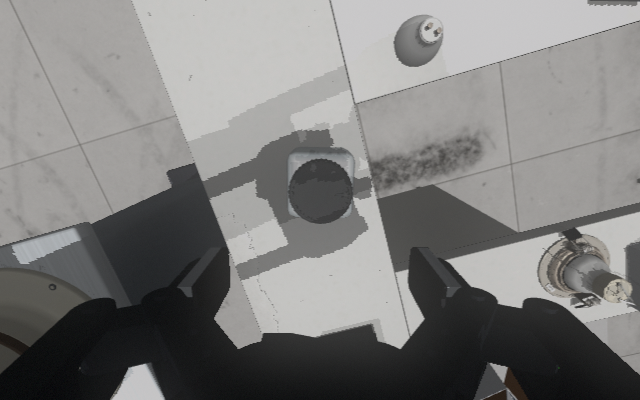

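The wrist view shows the jar square to the image with the cap at about (320,190) and the bulb well clear: yaw good, offset ~1.5 mm. Descend and grip.

Call:
carry_out(
  plan="0.0015 0.0005 0.030 0 1;0 0 0.030 0 1;0 0 0.030 0 1;0 0 0.030 0 1;0 0 0.020 0 1;0 0 0.013 0 1;0 0 0 0 -1;0 0 0 0 -1;0 0 0 0 -1;0 0 0 0 -1",
  grip_force=60,
)

```text
time_s: 5.65
tcp_pos: [484.8, 141.0, 87.0]
eef_rot: [179.9, -0.0, 74.3]
contact_force: [-1.6, 0.6, 6.5]
gripper_width: 0.685
grasp_force: 65.0
```

Run:
```python
from h import *
st()
d=vision.camera('wrist');cv2.imwrite('pics/w2.png',d['frame'][:,:,::-1])
```

```text
t 5.65 tcp [484.8 141.   87. ] rot [179.9  -0.   74.3] F [-1.6  0.6  6.5] M [0.04 0.28 0.1 ] w 0.685 g 65.0 q [  7.5   6.2 103.4  -0.   70.3  23.2]
```

View pics/w2.png

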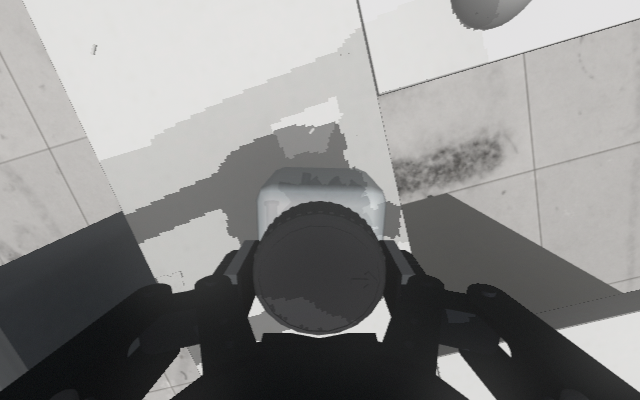

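The cap sits square between the pads, arrow faint near (365,278), gripper width 58 mm: a good grip. Lift and square up to the tray.

Call:
carry_out(
  plan="0 0 -0.010 0 -1;0 0 -0.020 0 -1;0 0 -0.030 0 -1;0 0 -0.030 0 -1;0 0 -0.020 -4 -1;0 0 0 -4 -1;0 0 0 -4 -1;0 0 0 -4 -1;0 0 0 0 -1;0 0 0 0 -1",
)

```text
time_s: 6.95
tcp_pos: [484.4, 140.9, 196.5]
eef_rot: [-180.0, 0.0, 90.2]
contact_force: [0.3, -0.1, -3.7]
gripper_width: 0.684
grasp_force: 65.7
```

Call:
carry_out(
  plan="-0.020 -0.003 0 0 -1;-0.040 -0.003 0 0 -1;-0.045 -0.003 0 0 -1;-0.050 -0.003 0 0 -1;-0.050 -0.003 0 0 -1;-0.050 -0.003 0 0 -1;-0.050 -0.003 0 0 -1;-0.040 -0.003 0 0 -1;-0.025 -0.003 0 0 -1;-0.010 0 0 0 -1",
)

```text
time_s: 8.2
tcp_pos: [458.8, -240.4, 196.2]
eef_rot: [-180.0, -0.0, 90.1]
contact_force: [-0.6, 0.0, -3.8]
gripper_width: 0.687
grasp_force: 65.6
```

Run:
```python
from h import *
st()
d=vision.camera('wrist');cv2.imwrite('pics/w3.png',d['frame'][:,:,::-1])
print('cam',-np.array(d['R']).T@d['t'])
for t in ['plug_jar','jar_cap','cap_arrow','parts_tray']:
    print(t,[(np.round(x['point'],1).tolist(),round(x['confidence'],2)) for x in finder.spot_point('wrist',t)[:2]])
for t,z in [('parts_tray',30)]:
    for r in finder.masks_of('wrist',t)[:1]: print(t,r['confidence'],rect(d,r['region'],z))
for c in ['top','scene']: 
    vision.camera(c);print(c,[(np.round(x['point'],1).tolist(),round(x['confidence'],2)) for x in finder.spot_point(c,'parts_tray')[:2]])
```

```text
t 8.2 tcp [ 458.8 -240.4  196.2] rot [-180.    -0.    90.1] F [-0.6  0.  -3.8] M [0.01 0.03 0.01] w 0.687 g 65.6 q [-36.2   2.9  93.6  -0.   83.5 -36.3]
cam [ 458.44260433 -173.52022454  330.5747819 ]
plug_jar [([465.3, -240.9, 110.5], 0.72)]
jar_cap [([460.0, -238.8, 193.8], 0.87)]
cap_arrow [([482.9, -243.3, 210.9], 0.76)]
parts_tray []
parts_tray 0.66 ((455.4325866699219, -153.65977478027344), (93.14401245117188, 137.57723999023438), 0.15975867211818695)
top [([456.5, -133.5, -2.7], 0.56), ([462.3, -243.9, 110.0], 0.4)]
scene [([459.7, -134.9, 2.8], 0.8)]
```

View pics/w3.png

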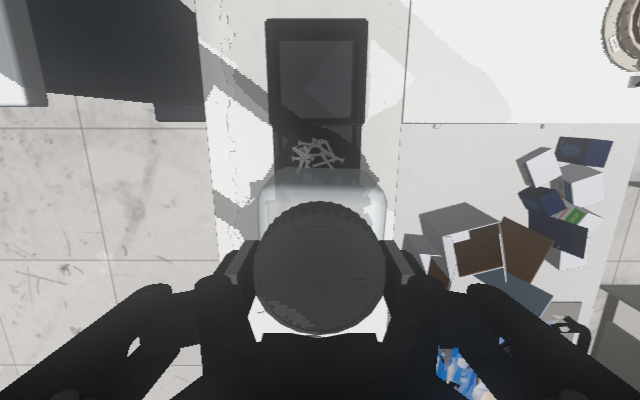

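The well's lip spans columns 266–368 and rows 18–124, its floor about columns 279–353; the jar hangs square with cap centre at (319,268). Compute the well centre.

Run:
```python
from h import *
d=vision.camera('wrist')
print('lip',back(d,[[266,18],[368,18],[266,124],[368,124]],46)[:,:2].round(1).tolist())
print('floor',back(d,[[279,40],[353,40],[279,118],[353,118]],3)[:,:2].round(1).tolist())
print('cap',back(d,[[253,268],[385,268],[319,202],[319,334]],216)[:,:2].round(1).tolist())
print('jar shoulder',back(d,[[259,190],[386,190]],186)[:,:2].round(1).tolist())
g=cv2.cvtColor(d['frame'],cv2.COLOR_RGB2GRAY)[0:180,230:400]
big=cv2.resize(cv2.convertScaleAbs(g,alpha=2.0,beta=-20),None,fx=4,fy=3.3,interpolation=2)
cv2.imwrite('pics/w4.png',big)
```

```text
lip [[413.3, -88.9], [499.7, -88.4], [409.8, -175.7], [503.9, -175.2]]
floor [[418.6, -95.7], [491.9, -95.2], [416.4, -170.1], [494.6, -169.7]]
cap [[431.0, -232.6], [487.0, -232.2], [458.8, -203.4], [459.2, -265.4]]
jar shoulder [[429.0, -205.6], [492.1, -205.3]]
```

View pics/w4.png

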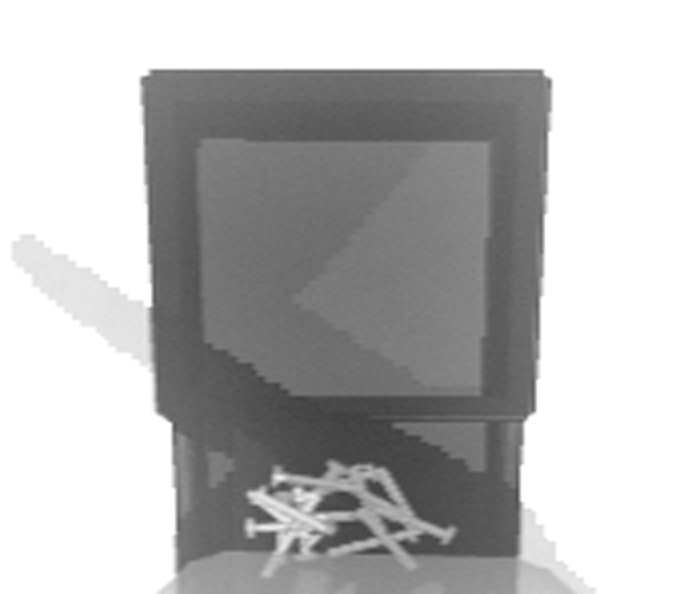

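Well centre comes out near (456.3, −134.5), consistent from lip, floor and both fixed cameras, and its yaw is about 0. Move over it and come down to just above the lip.

Call:
carry_out(
  plan="0.010 -0.0005 0 0 -1;0.020 -0.0005 0 0 -1;0.025 -0.0005 0 0 -1;0.025 -0.0005 0 0 -1;0.017 -0.0005 0 0 -1;0.008 -0.0005 0 0 -1;0 0 0.020 0 -1;0 0 0.020 0 -1;0 0 0.014 0 -1;0 0 0 0 -1",
)

```text
time_s: 10.0
tcp_pos: [455.3, -134.2, 141.6]
eef_rot: [-179.9, -0.0, 90.2]
contact_force: [-0.1, -0.2, -3.1]
gripper_width: 0.688
grasp_force: 65.5
```

Call:
carry_out(
  plan="0 0 0.003 0 -1;0 0 0.003 0 -1;0 0 0.003 0 -1;0 0 0.003 0 -1;0 0 0.003 0 -1;0 0 0.002 0 -1;0 0 0 0 -1;0 0 0 0 -1;0 0 0 0 -1;0 0 0 0 -1",
)

```text
time_s: 11.25
tcp_pos: [455.7, -134.3, 125.4]
eef_rot: [180.0, 0.0, 90.2]
contact_force: [-0.5, -0.3, -4.6]
gripper_width: 0.685
grasp_force: 65.6
```

Run:
```python
from h import *
st()
d=vision.camera('wrist');f=d['frame']
e=vision.camera('scene')['frame']
cv2.imwrite('pics/w5.png',np.hstack([cv2.resize(f[100:400,200:440],(480,600)),cv2.resize(e[270:400,320:390],(320,600))])[:,:,::-1])
```

```text
t 11.25 tcp [ 455.7 -134.3  125.4] rot [180.    0.   90.2] F [-0.5 -0.3 -4.6] M [-0.04 -0.01 -0.02] w 0.685 g 65.6 q [-25.7   0.6 104.5  -0.   74.9 -26. ]
```

View pics/w5.png

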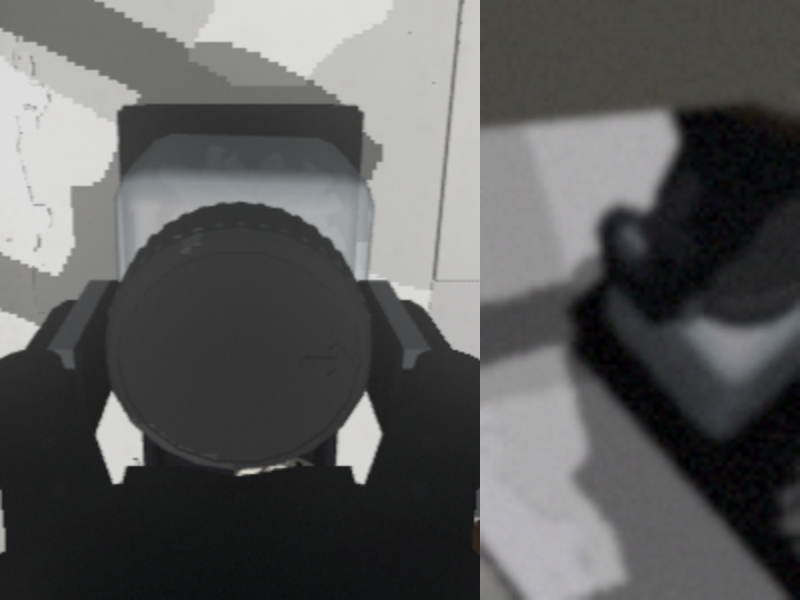

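The jar's foot is already about 8 mm below the lip with no contact force, and the arrow shows near (325,355) in the crop, pointing along +x. Lower the rest of the way.

Call:
carry_out(
  plan="0 0 0.005 0 -1;0 0 0.006 0 -1;0 0 0.006 0 -1;0 0 0.005 0 -1;0 0 0.004 0 -1;0 0 0.004 0 -1;0 0 0.003 0 -1;0 0 0.002 0 -1;0 0 0 0 -1;0 0 0 0 -1",
)

```text
time_s: 12.6
tcp_pos: [455.8, -134.3, 90.5]
eef_rot: [180.0, 0.0, 90.2]
contact_force: [1.1, -1.2, -0.9]
gripper_width: 0.686
grasp_force: 66.0
```

Run:
```python
from h import *
st()
```

```text
t 12.6 tcp [ 455.8 -134.3   90.5] rot [180.    0.   90.2] F [ 1.1 -1.2 -0.9] M [-0.1  -0.14 -0.  ] w 0.686 g 66.0 q [-25.7   2.6 106.9  -0.   70.5 -26. ]
```

Call:
carry_out(
  plan="0 0 0.001 0 -1;0 0 0 0 -1;0 0 0 0 0.8;0 0 0 0 1;0 0 0 0 1;0 0 0 0 -1;0 0 0 0 -1;0 0 0 0 -1;0 0 0 0 -1;0 0 0 0 -1",
  grip_force=60,
)

```text
time_s: 13.85
tcp_pos: [455.8, -134.3, 89.5]
eef_rot: [180.0, 0.0, 90.2]
contact_force: [0.5, 0.5, 3.7]
gripper_width: 0.685
grasp_force: 64.0
```

Run:
```python
from h import *
st()
d=vision.camera('wrist')
for t in ['jar_cap','cap_arrow']:
    print(t,[(np.round(x['point'],1).tolist(),round(x['confidence'],2)) for x in finder.spot_point('wrist',t)[:2]])
st()
```

```text
t 13.85 tcp [ 455.8 -134.3   89.5] rot [180.    0.   90.2] F [0.5 0.5 3.7] M [-0.04 -0.11  0.02] w 0.685 g 64.0 q [-25.7   2.6 106.9  -0.   70.4 -26. ]
jar_cap [([460.2, -135.1, 87.3], 0.71)]
cap_arrow [([480.9, -133.7, 107.2], 0.95)]
t 14.0 tcp [ 455.8 -134.3   89.4] rot [180.    0.   90.2] F [1.9 1.5 4.1] M [ 0.03 -0.19  0.02] w 0.681 g 64.1 q [-25.7   2.6 106.9  -0.   70.4 -26. ]
```

Seated. Now the turn: anticlockwise seen from above is negative twist; 77° allows for a little play of the jar in the well.

Call:
carry_out(
  plan="0 0 0 -6 -1;0 0 0 -9 -1;0 0 0 -9 -1;0 0 0 -10 -1;0 0 0 -10 -1;0 0 0 -10 -1;0 0 0 -10 -1;0 0 0 -8 -1;0 0 0 -5 -1;0 0 0 0 -1",
)

```text
time_s: 15.25
tcp_pos: [455.9, -134.4, 89.9]
eef_rot: [-180.0, 0.1, 167.3]
contact_force: [-1.9, 0.1, 11.2]
gripper_width: 0.686
grasp_force: 65.1
```

Run:
```python
from h import *
st()
for c in ['wrist','top','scene']:
    d=vision.camera(c)
    for t in ['jar_cap','cap_arrow','plug_jar']:
        print(c,t,[(np.round(x['point'],1).tolist(),round(x['confidence'],2)) for x in finder.spot_point(c,t)[:1]])
    if c=='wrist': cv2.imwrite('pics/w6.png',d['frame'][:,:,::-1])
```

```text
t 15.25 tcp [ 455.9 -134.4   89.9] rot [-1.800e+02  1.000e-01  1.673e+02] F [-1.9  0.1 11.2] M [-0.02  0.17 -0.02] w 0.686 g 65.1 q [ -25.7    2.6  106.9   -0.    70.4 -103. ]
wrist jar_cap [([459.8, -134.0, 86.7], 0.76)]
wrist cap_arrow [([463.4, -109.1, 106.0], 0.89)]
wrist plug_jar [([459.5, -136.1, 5.5], 0.93)]
top jar_cap [([453.8, -128.1, 83.2], 0.6)]
top cap_arrow [([465.5, -108.6, 107.1], 0.39)]
top plug_jar [([457.7, -138.3, 2.0], 0.64)]
scene jar_cap [([453.0, -138.3, 85.4], 0.67)]
scene cap_arrow [([461.1, -109.9, 105.3], 0.61)]
scene plug_jar [([455.7, -139.2, 2.3], 0.82)]
```

View pics/w6.png

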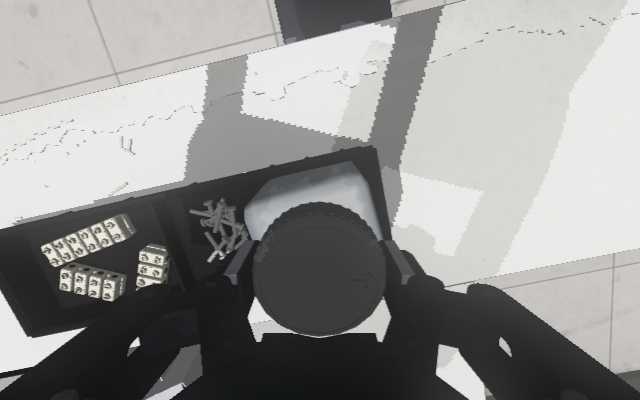

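The cap turned with the gripper (arrow still at (365,280) in the view, now pointing +y) and the jar stayed square in the well. Lift straight off slowly.

Call:
carry_out(
  plan="0 0 -0.002 0 -1;0 0 -0.003 0 -1;0 0 -0.004 0 -1;0 0 -0.005 0 -1;0 0 -0.005 0 -1;0 0 -0.005 0 -1;0 0 -0.005 0 -1;0 0 -0.005 0 -1;0 0 -0.003 0 -1;0 0 0 0 -1",
)

```text
time_s: 17.1
tcp_pos: [455.7, -134.3, 126.5]
eef_rot: [-180.0, 0.0, 167.2]
contact_force: [-0.2, 0.2, -0.8]
gripper_width: 0.687
grasp_force: 64.2
```

Run:
```python
from h import *
st()
ims=[]
for c in ['wrist','top','scene']:
    d=vision.camera(c);ims.append(d['frame'])
    for t in ['jar_cap','plug_jar','jar_rim']:
        print(c,t,[(np.round(x['point'],1).tolist(),round(x['confidence'],2)) for x in finder.spot_point(c,t)[:1]])
cv2.imwrite('pics/w7.png',np.hstack([cv2.resize(ims[0][120:370,180:430],(480,480)),cv2.resize(ims[2][260:400,320:410],(310,480))])[:,:,::-1])
```

```text
t 17.1 tcp [ 455.7 -134.3  126.5] rot [-180.     0.   167.2] F [-0.2  0.2 -0.8] M [-0.02  0.04  0.03] w 0.687 g 64.2 q [ -25.7    0.5  104.4   -0.    75.  -103. ]
wrist jar_cap [([458.0, -131.7, 124.5], 0.73)]
wrist plug_jar [([460.0, -131.6, 4.8], 0.56)]
wrist jar_rim []
top jar_cap [([453.8, -130.7, 120.4], 0.61)]
top plug_jar [([455.8, -137.1, 4.3], 0.87)]
top jar_rim [([458.1, -135.0, 99.3], 0.66)]
scene jar_cap [([451.4, -136.4, 123.8], 0.81)]
scene plug_jar [([456.8, -136.3, 1.3], 0.74)]
scene jar_rim [([455.7, -132.5, 100.0], 0.77)]
```

View pics/w7.png

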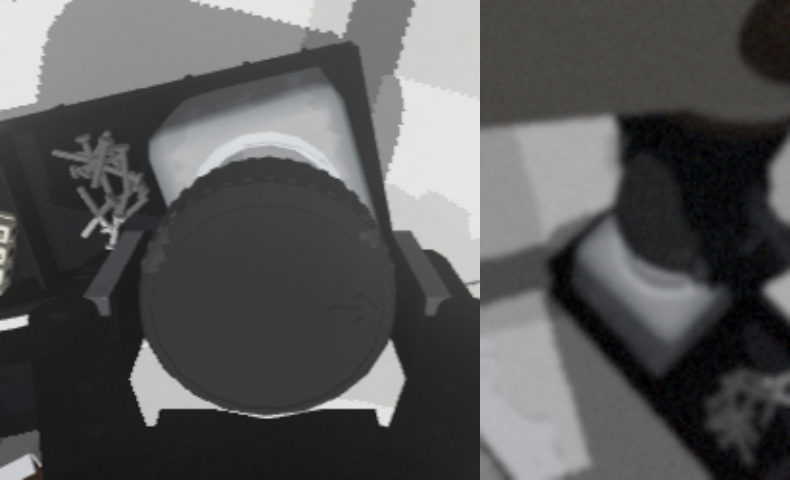

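The jar stands in the well with its open mouth showing. The cap is held level about 20 mm above it, and only the cap's weight is on the tool.

```bash
python3 -c "
from bench import close_job
print(close_job())"
```

```text
the job is handed in; nothing more can be done
None
```

The job is handed in: the jar stands fully in the tray's well, its cap was turned about 77° anticlockwise and lifted straight off, and the gripper holds it level and roughly centred about 20 mm above the open mouth. It took about 17 s, and the bulb, carton and tape were not touched.

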